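# Put the brown bottles into their holders by height

### The arm

A 7-joint arm with a two-finger parallel gripper is mounted at the origin on a cart in front of the work surface, level with it; the furniture and walls round the work are solid. World frame = base frame: x ahead of the robot, y to its left, z up, the work surface at z = 0. Lengths are in m, angles in rad, forces in N, time in s.
With the tool pointing down it reaches from about 0.4 to 0.9 m from the base axis. Payload 5.5 kg.
Tool frame: the origin (TCP) lies at the very end of the fingers, on their centre line; the grasp point (between the pads) lies 19 mm behind it; z points along the fingers, y is the line along which they close (so a half turn about z gives the same grasp; the last joint's range is limited). The gripper opens to 85 mm and grips with 20 to 120 N. Pads are 22 mm wide; open, the fingers measure 114 mm over their backs; the gripper's body (76 mm by 85 mm) begins 54 mm behind the grasp point. The pads swing forward as they close: fully open they stand 13 mm farther back than shut.
Start: joints at [1.429, 0.501, -0.427, 1.55, 0.221, 1.138, -0.21], TCP at [0.256, -0.597, 0.231] pointing down, gripper open.
Joint ranges: [-2.88, 2.88], [-0.31, 2.03], [-1.54, 1.56], [0.2, 2.42], [-1.41, 4.55], [0.19, 2.02], [-2.57, 2.57]. Speed limits (rad/s): [2.57, 2.57, 3.14, 3.14, 3.14, 3.14, 3.14].

### API

Orientations are given as [roll, pitch, yaw] about the fixed x, y, z axes, in that order (R = Rz(yaw) Ry(pitch) Rx(roll)).
In Python, from cell import r gives the robot as it stands.
- The arm moves only by the shell command python3 -m inch 'ROWS' [FORCE]. ROWS is JSON, a list of rows, each an object of numbers: "tx", "ty", "tz": the shift along the tool's x, y, z in m; "rx", "ry", "rz": the turn, a rotation vector about the tool's x, y, z in rad; "jaw": the opening, from 0 (shut) to 1 (fully open). A call has 1 to 20 rows; each row is the pose to reach, as a shift and turn from the pose commanded when the call began, along the tool's axes at that moment; what a row does not reach only later rows make up. A row lasts 1/10 s, in which the tool goes at most 50 mm and 8.59 degrees, less where a joint would pass 70% of its speed; a pose out of reach is approached as far as the arm can. A call with a gripper value outside its range is refused whole. The fingers move at their own pace and stop on an object; FORCE is the grip in N (left out, the last holds). Time passes only in rows, so rows that repeat a pose let the fingers close. It gives the time, the measured TCP pose, the force, the opening and the grip force at its end, in the units of the state.
- r.get_state(): the state, without advancing time (a new reading comes with each control period).
- r.camera(name): name is "side" or "top" or "wrist"; returns a dict with "image" (384x512x3 uint8, red, green, blue), "range_z" (384x512 float32, m along the optical axis (not along the pixel's ray), 0 where there is no reading), "intrinsics" (3x3 intrinsics, pixels), "rvec" (rotation vector, rad) and "tvec" (3), from world to camera coordinates, as OpenCV has them; the wrist camera has in their place "mount" (4x4, takes a point from camera to tool coordinates, whose origin is the TCP and whose axes are the flange's). Camera axes: x right, y down, z forward; pixel columns grow to the right and rows downward; lengths in m; the calibration is good to about 2 mm. The wrist camera is an equidistant fisheye: a pixel r from the principal point sees the ray r / f radians off the axis. A picture is of the moment at which its call begins: read the wrist's pose just before it.
- r.job_done(): hands the job in; it is judged then, once.
The state is a dict: "t": time; "joints": joint angles; "qvel": joint speeds; "joint_efforts": joint torques, N m; "tcp_pos": TCP position; "tcp_rot": TCP orientation; "ft_force": force on the tool from outside, world axes, zero at the start; "moment": the same for the moment, N m; "opening": finger opening in m; "grip_force": force on a finger pad.
Only numpy, scipy, OpenCV 4.12 (cv2) and the standard library are available. Lean on these libraries where they do the work, as an engineer would, in place of code of your own. Each camera call takes 0.05 s, during which the arm holds its last target. There are 200 camera calls.

### The job

Put the three brown bottles away in the coloured round holders: the tallest in the red one, the middle one in the blue one and the shortest in the yellow one, each standing upright on the floor of its holder. Don't tip the bottles over on the way, and leave the white bottle, pot and vials standing where they are.

Things in the scene. Friction and masses are not known exactly. Their poses are not given: they have to be found in the camera images.
- tall_brown: the tallest brown glass bottle: dropper bottle with a black rubber teat, 104 mm tall; body round, 35 mm across and straight up to 51 mm, rounded shoulder to 66 mm, black collar 21 mm across to 78 mm, then the teat, 12 mm across, to 104 mm; about 50 g. Loose, standing upright on the work surface. Origin: centre of the underside, z up
- mid_brown: the middle brown glass bottle: dropper bottle with a black rubber teat, 90 mm tall; body round, 31 mm across and straight up to 40 mm, rounded shoulder to 52 mm, black collar 21 mm across to 64 mm, then the teat, 12 mm across, to 90 mm; about 50 g. Loose, standing upright on the work surface. Origin: centre of the underside, z up
- short_brown: the shortest brown bottle, with a black screw cap (no teat), 62 mm tall; body round, 24 mm across up to 50 mm, then the cap, 20 mm across; about 20 g. Loose, standing upright on the work surface. Origin: centre of the underside, z up
- white_bottle: bystander: white bottle with white cap, 34 mm across, 92 mm tall. Loose, standing upright on the work surface. Origin: centre of the underside, z up
- white_pot: bystander: squat white pot with white cap, 34 mm across, 48 mm tall. Loose, standing upright on the work surface. Origin: centre of the underside, z up
- blue_cap_vial: bystander: white vial with blue cap, 25 mm across, 62 mm tall. Loose, standing upright on the work surface. Origin: centre of the underside, z up
- white_cap_vial: bystander: white vial with white cap, 25 mm across, 54 mm tall. Loose, standing upright on the work surface. Origin: centre of the underside, z up
- red_holder: red round bottle holder, fixed to the work surface: 68 mm across outside, with one open round pocket 52 mm wide; pocket floor (dark pad) 6 mm and rim 16 mm above the work surface. Origin: centre of the underside, at the work surface, z up
- blue_holder: blue round bottle holder, fixed to the work surface: 68 mm across outside, with one open round pocket 52 mm wide; pocket floor (dark pad) 6 mm and rim 16 mm above the work surface. Origin: centre of the underside, at the work surface, z up
- yellow_holder: yellow round bottle holder, fixed to the work surface: 68 mm across outside, with one open round pocket 52 mm wide; pocket floor (dark pad) 6 mm and rim 16 mm above the work surface. Origin: centre of the underside, at the work surface, z up

How it is judged:
At the end, for the whole second after the job is handed in: Tallest brown bottle in the red holder, middle in the blue, shortest in the yellow: upright (0.1 rad), within 16 mm of the holder's centre, underside 3 to 10 mm above the work surface, released, at rest; white containers upright (0.2 rad) and within 25 mm of their starts (horizontal distance between tall_brown and red_holder below 0.016 m and z of tall_brown in the frame of red_holder between 0.003 and 0.01 m and angle between each of tall_brown, mid_brown, short_brown's own z axis and vertical below 0.1 rad and linear speed of each of tall_brown, mid_brown, short_brown below 0.02 m/s and horizontal distance between mid_brown and blue_holder below 0.016 m and z of mid_brown in the frame of blue_holder between 0.003 and 0.01 m and horizontal distance between short_brown and yellow_holder below 0.016 m and z of short_brown in the frame of yellow_holder between 0.003 and 0.01 m and distance of each of white_bottle, white_pot, blue_cap_vial, white_cap_vial from where it was at the start of the episode below 0.025 m and angle between each of white_bottle, white_pot, blue_cap_vial, white_cap_vial's own z axis and vertical below 0.2 rad); the robot touches nothing.
It fails at once if a white bottle, pot or vial is moved more than 25 mm or tipped (distance of any of white_bottle, white_pot, blue_cap_vial, white_cap_vial from where it was at the start of the episode above 0.025 m or angle between any of white_bottle, white_pot, blue_cap_vial, white_cap_vial's own z axis and vertical above 0.5 rad).
It fails at once if a brown bottle is tipped over (angle between any of tall_brown, mid_brown, short_brown's own z axis and vertical above 1 rad).
It also fails if it takes over 83 s, if anything falls off the work surface, if the arm or the gripper's body presses on something with over 40 N, if the wrist force passes 120 N, or if a joint passes its speed limit or range.

## Working session

There is one attempt and no reset: what is moved stays moved. The work goes in short steps, Python scripts to look and compute and a shell command to move; the robot and the scene stay as the last step left them, time stands still between calls to the robot, and variables do not carry over. Pictures are saved under pics/ and viewed, at most 14 in all, crops included, and the job is handed in when it is done.

```bash
mkdir -p pics
python3 - <<'E'
from cell import r
import cv2
s=r.get_state();print(s['t'],s['tcp_pos'],s['tcp_rot'],s['opening'])
for n in("top","side"):
    c=r.camera(n);cv2.imwrite(f"pics/{n}0.png",c["image"][:,:,::-1])
    print(c["intrinsics"],c["rvec"],c["tvec"])
E
```

```text
0.0 [ 0.25564428 -0.59685648  0.23025409] [-3.13963359e+00 -3.12968545e-05  4.04828136e-01] 0.0856534394770164
[[423.06799706   0.         254.29770066]
 [  0.         423.06799706 188.36889663]
 [  0.           0.           1.        ]] [ 2.18210883 -2.1792794   0.13228257] [-0.01399181  0.53435194  1.22494651]
[[424.37732423   0.         257.93811831]
 [  0.         424.37732423 194.24039753]
 [  0.           0.           1.        ]] [ 2.28263568 -0.16223407  0.04561893] [-0.50243968  0.08213369  0.98468861]
```

View pics/top0.png

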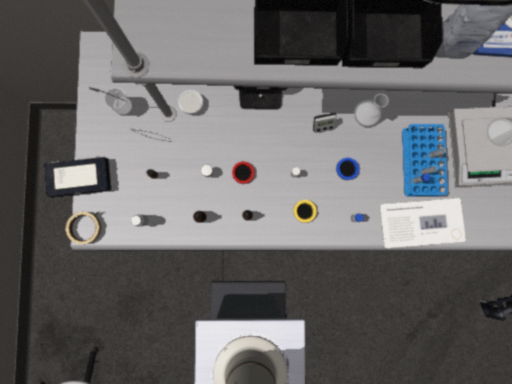

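View pics/side0.png

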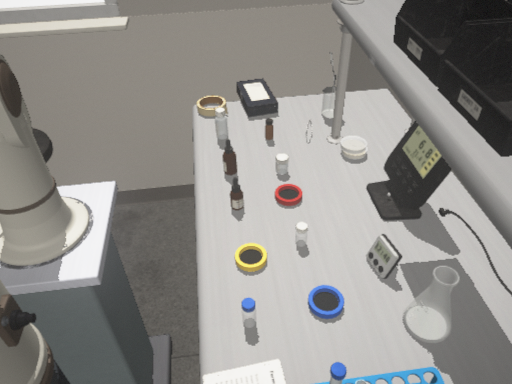

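```bash
cat > h.py <<'E'
import cv2,numpy as np
def ray(c,u,v,z):
    R=cv2.Rodrigues(np.array(c["rvec"]))[0];o=-R.T@np.array(c["tvec"]).ravel()
    d=R.T@np.linalg.inv(c["intrinsics"])@np.array([u,v,1.]);return o+d*(z-o[2])/d[2]
E
python3 - <<'E'
from cell import r
from h import *
c=r.camera("top");im=c["image"]
cv2.imwrite("pics/crop.png",cv2.resize(im[148:238,128:372,::-1],None,fx=3.25,fy=3.25,interpolation=cv2.INTER_CUBIC))
R=cv2.Rodrigues(c["rvec"])[0];print("cam",-R.T@c["tvec"])
hsv=cv2.cvtColor(im,cv2.COLOR_RGB2HSV)
for n,u,v in(("red",243,173),("blue",348,168),("yellow",305,211)):
    m=(hsv[...,1]>120)&(hsv[...,2]>60);k=np.zeros_like(m);k[v-15:v+16,u-15:u+16]=1
    y,x=np.nonzero(m&k);(cx,cy),rad=cv2.minEnclosingCircle(np.c_[x,y].astype(np.float32));print(n,len(x),cx,cy,rad,ray(c,cx,cy,.016))
# depth clusters above table
v,u=np.mgrid[148:238,128:372];Z=c["range_z"][148:238,128:372]
P=np.stack([(u-c["intrinsics"][0,2])/c["intrinsics"][0,0]*Z,(v-c["intrinsics"][1,2])/c["intrinsics"][1,1]*Z,Z],-1)
W=(P-c["tvec"].ravel())@R
n,l,_,_=cv2.connectedComponentsWithStats(((W[...,2]>.025)&(Z>0)).astype(np.uint8))
for i in range(1,n):
    q=W[l==i]
    if len(q)<8: continue
    t=q[q[:,2]>q[:,2].max()-.008]
    print(len(q),np.median(u[l==i]),np.median(v[l==i]),"all",q[:,:2].mean(0).round(3),"top",t.mean(0).round(3),len(t))
E
```

```text
cam [0.41019831 0.01392875 1.27191394]
red 206 242.9396514892578 172.33621215820312 11.06554889678955 [0.58358999 0.02048632 0.016     ]
blue 228 347.5 168.5 11.068072319030762 [ 0.59626623 -0.29437981  0.016     ]
yellow 237 304.78570556640625 210.64285278320312 11.2962007522583 [ 0.46917744 -0.1638455   0.016     ]
109 207.0 170.0 all [0.585 0.126] top [0.586 0.125 0.049] 75
68 295.0 172.0 all [ 0.581 -0.132] top [ 0.583 -0.133  0.054] 50
70 151.0 173.0 all [0.575 0.285] top [0.577 0.287 0.062] 38
125 199.0 216.0 all [0.45  0.144] top [0.452 0.146 0.104] 7
89 247.0 215.0 all [0.455 0.007] top [0.455 0.007 0.089] 8
151 139.0 220.0 all [0.439 0.311] top [0.439 0.315 0.093] 68
84 357.5 217.5 all [ 0.448 -0.311] top [ 0.448 -0.313  0.063] 55
```

View pics/crop.png

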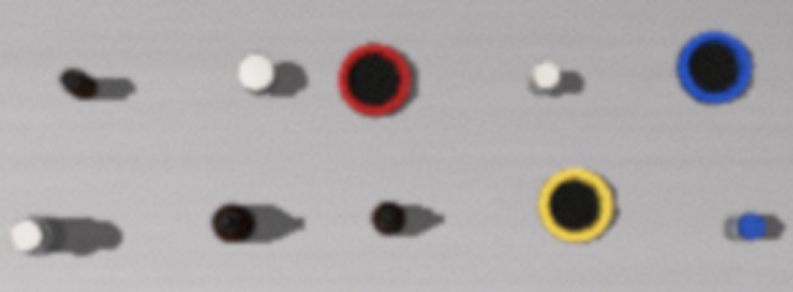

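The crop shows the tall bottle at (232,222), mid at (388,217) and short at (78,82), with the red, blue and yellow holders at (375,79), (714,67) and (575,205). I have world positions for all of them, so I'm going to the mid bottle with yaw 0.

```bash
python3 -m inch '[{"tx":0.421,"ty":-0.477,"rz":0.405,"jaw":1},{"tx":0.421,"ty":-0.477,"rz":0.405},{"tx":0.421,"ty":-0.477,"rz":0.405},{"tx":0.421,"ty":-0.477,"rz":0.405},{"tx":0.421,"ty":-0.477,"rz":0.405},{"tx":0.421,"ty":-0.477,"rz":0.405},{"tx":0.421,"ty":-0.477,"rz":0.405},{"tx":0.421,"ty":-0.477,"rz":0.405},{"tx":0.421,"ty":-0.477,"rz":0.405},{"tx":0.421,"ty":-0.477,"rz":0.405},{"tx":0.421,"ty":-0.477,"rz":0.405},{"tx":0.421,"ty":-0.477,"rz":0.405},{"tx":0.421,"ty":-0.477,"rz":0.405},{"tx":0.421,"ty":-0.477,"rz":0.405},{"tx":0.421,"ty":-0.477,"rz":0.405},{"tx":0.421,"ty":-0.477,"rz":0.405},{"tx":0.421,"ty":-0.477,"rz":0.405},{"tx":0.421,"ty":-0.477,"rz":0.405},{"tx":0.421,"ty":-0.477,"rz":0.405},{"tx":0.421,"ty":-0.477,"rz":0.405}]' 30
python3 - <<'E'
from cell import r
import cv2
s=r.get_state();print(s['joints'])
c=r.camera("wrist");cv2.imwrite("pics/w1.png",c["image"][:,:,::-1]);print(c["mount"],c["intrinsics"])
E
```

```text
[ 1.42920555  0.50169721 -0.42682547  1.55118248  0.22082405  1.13831235
 -0.21030323]
[[ 2.71522087e-04 -9.52856651e-01 -3.03420712e-01  7.70147935e-02]
 [ 9.99999832e-01  4.14019333e-04 -4.05308632e-04  4.02636254e-04]
 [ 5.11823067e-04 -3.03420551e-01  9.52856604e-01 -1.42561843e-01]
 [ 0.00000000e+00  0.00000000e+00  0.00000000e+00  1.00000000e+00]] [[297.31863964   0.         257.99431566]
 [  0.         297.31863964 192.64781062]
 [  0.           0.           1.        ]]schema error: expected keys tx, ty, tz, rx, ry, rz, jaw
```

Every row needs all seven keys.

```bash
python3 -m inch '[{"tx":0.421,"ty":-0.477,"tz":0,"rx":0,"ry":0,"rz":0.405,"jaw":1},{"tx":0.421,"ty":-0.477,"tz":0,"rx":0,"ry":0,"rz":0.405,"jaw":1},{"tx":0.421,"ty":-0.477,"tz":0,"rx":0,"ry":0,"rz":0.405,"jaw":1},{"tx":0.421,"ty":-0.477,"tz":0,"rx":0,"ry":0,"rz":0.405,"jaw":1},{"tx":0.421,"ty":-0.477,"tz":0,"rx":0,"ry":0,"rz":0.405,"jaw":1},{"tx":0.421,"ty":-0.477,"tz":0,"rx":0,"ry":0,"rz":0.405,"jaw":1},{"tx":0.421,"ty":-0.477,"tz":0,"rx":0,"ry":0,"rz":0.405,"jaw":1},{"tx":0.421,"ty":-0.477,"tz":0,"rx":0,"ry":0,"rz":0.405,"jaw":1},{"tx":0.421,"ty":-0.477,"tz":0,"rx":0,"ry":0,"rz":0.405,"jaw":1},{"tx":0.421,"ty":-0.477,"tz":0,"rx":0,"ry":0,"rz":0.405,"jaw":1},{"tx":0.421,"ty":-0.477,"tz":0,"rx":0,"ry":0,"rz":0.405,"jaw":1},{"tx":0.421,"ty":-0.477,"tz":0,"rx":0,"ry":0,"rz":0.405,"jaw":1},{"tx":0.421,"ty":-0.477,"tz":0,"rx":0,"ry":0,"rz":0.405,"jaw":1},{"tx":0.421,"ty":-0.477,"tz":0,"rx":0,"ry":0,"rz":0.405,"jaw":1},{"tx":0.421,"ty":-0.477,"tz":0,"rx":0,"ry":0,"rz":0.405,"jaw":1},{"tx":0.421,"ty":-0.477,"tz":0,"rx":0,"ry":0,"rz":0.405,"jaw":1},{"tx":0.421,"ty":-0.477,"tz":0,"rx":0,"ry":0,"rz":0.405,"jaw":1},{"tx":0.421,"ty":-0.477,"tz":0,"rx":0,"ry":0,"rz":0.405,"jaw":1}]' 30
python3 - <<'E'
from cell import r
import cv2
s=r.get_state();print(s['joints'],s['tcp_pos'],s['tcp_rot'])
c=r.camera("wrist");cv2.imwrite("pics/w1.png",c["image"][:,:,::-1])
E
```

```text
t: 2.0
tcp_pos: [0.4549, 0.0054, 0.2312]
tcp_rot: [3.141, 0.0, -0.003]
ft_force: [-0.4, 0.9, -1.2]
opening: 0.0856
grip_force: 0.0
[ 0.64402954  0.18323131 -0.78460761  2.0102847   0.15349985  1.00656837
 -1.78816543] [0.45487179 0.00543812 0.23122782] [ 3.14109315e+00  2.28116189e-04 -2.64430059e-03]
```

View pics/w1.png

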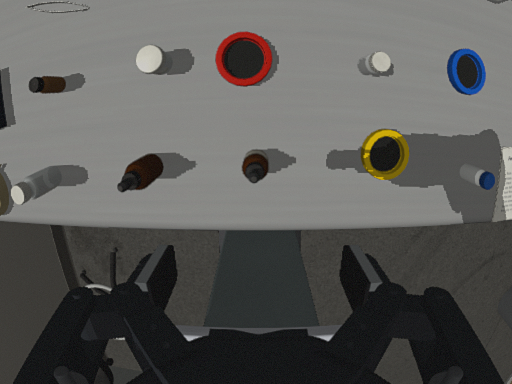

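The wrist view shows the mid bottle (teat tip at 254,178) between the fingers' columns, with all the holders in view. I'm cross-checking these positions against the top camera.

```bash
cat >> h.py <<'E'
from scipy.spatial.transform import Rotation as Ro
def wray(c,p,rot,u,v,z):
    K=c["intrinsics"];a=np.array([u-K[0,2],v-K[1,2]])/K[0,0];t=np.hypot(*a)
    d=np.r_[a/t*np.sin(t),np.cos(t)];M=c["mount"];R=Ro.from_euler("xyz",rot).as_matrix()
    o=R@M[:3,3]+p;d=R@M[:3,:3]@d;return o+d*(z-o[2])/d[2]
E
python3 - <<'E'
from cell import r
from h import *
s=r.get_state();c=r.camera("wrist")
for n,u,v,z in(("mid",254,178,.088),("tall",124,187,.102),("short",34,85,.06),("red",244,58,.016),("blue",467,72,.016),("yel",385,154,.016)):
    print(n,wray(c,s["tcp_pos"],s["tcp_rot"],u,v,z).round(4))
E
```

```text
mid [0.4564 0.009  0.088 ]
tall [0.4519 0.1423 0.102 ]
short [0.5765 0.2897 0.06  ]
red [0.5844 0.0213 0.016 ]
blue [ 0.5954 -0.2888  0.016 ]
yel [ 0.4704 -0.1597  0.016 ]
```

```bash
python3 -m inch '[{"tx":0.001,"ty":-0.0025,"tz":0.05,"rx":0,"ry":0,"rz":0,"jaw":1},{"tx":0.001,"ty":-0.0025,"tz":0.1,"rx":0,"ry":0,"rz":0,"jaw":1},{"tx":0.001,"ty":-0.0025,"tz":0.14,"rx":0,"ry":0,"rz":0,"jaw":1},{"tx":0.001,"ty":-0.0025,"tz":0.17,"rx":0,"ry":0,"rz":0,"jaw":1},{"tx":0.001,"ty":-0.0025,"tz":0.19,"rx":0,"ry":0,"rz":0,"jaw":1},{"tx":0.001,"ty":-0.0025,"tz":0.209,"rx":0,"ry":0,"rz":0,"jaw":1},{"tx":0.001,"ty":-0.0025,"tz":0.209,"rx":0,"ry":0,"rz":0,"jaw":1},{"tx":0.001,"ty":-0.0025,"tz":0.209,"rx":0,"ry":0,"rz":0,"jaw":1},{"tx":0.001,"ty":-0.0025,"tz":0.209,"rx":0,"ry":0,"rz":0,"jaw":0.6},{"tx":0.001,"ty":-0.0025,"tz":0.209,"rx":0,"ry":0,"rz":0,"jaw":0.45},{"tx":0.001,"ty":-0.0025,"tz":0.209,"rx":0,"ry":0,"rz":0,"jaw":0.4},{"tx":0.001,"ty":-0.0025,"tz":0.209,"rx":0,"ry":0,"rz":0,"jaw":0.3},{"tx":0.001,"ty":-0.0025,"tz":0.209,"rx":0,"ry":0,"rz":0,"jaw":0.2},{"tx":0.001,"ty":-0.0025,"tz":0.209,"rx":0,"ry":0,"rz":0,"jaw":0.2},{"tx":0.001,"ty":-0.0025,"tz":0.209,"rx":0,"ry":0,"rz":0,"jaw":0.2},{"tx":0.001,"ty":-0.0025,"tz":0.209,"rx":0,"ry":0,"rz":0,"jaw":0.2},{"tx":0.001,"ty":-0.0025,"tz":0.209,"rx":0,"ry":0,"rz":0,"jaw":0.2}]' 30
```

```text
t: 3.8
tcp_pos: [0.4567, 0.009, 0.0231]
tcp_rot: [3.141, -0.001, -0.0]
ft_force: [-0.1, -1.0, 6.1]
opening: 0.0294
grip_force: 29.2
```

```bash
python3 -m inch '[{"tx":0,"ty":0,"tz":-0.01,"rx":0,"ry":0,"rz":0,"jaw":0.2},{"tx":0,"ty":0,"tz":-0.03,"rx":0,"ry":0,"rz":0,"jaw":0.2},{"tx":0,"ty":0,"tz":-0.06,"rx":0,"ry":0,"rz":0,"jaw":0.2},{"tx":0,"ty":0,"tz":-0.09,"rx":0,"ry":0,"rz":0,"jaw":0.2},{"tx":0,"ty":0,"tz":-0.11,"rx":0,"ry":0,"rz":0,"jaw":0.2},{"tx":0,"ty":0,"tz":-0.12,"rx":0,"ry":0,"rz":0,"jaw":0.2},{"tx":0,"ty":0,"tz":-0.12,"rx":0,"ry":0,"rz":0,"jaw":0.2},{"tx":0,"ty":0,"tz":-0.12,"rx":0,"ry":0,"rz":0,"jaw":0.2}]'
python3 - <<'E'
from cell import r
import cv2
c=r.camera("side");cv2.imwrite("pics/s1.png",cv2.resize(c["image"][60:260,150:350,::-1],None,fx=2.5,fy=2.5))
E
```

```text
t: 4.6
tcp_pos: [0.4557, 0.009, 0.1419]
tcp_rot: [3.141, 0.001, -0.0]
ft_force: [0.9, -0.4, 0.1]
opening: 0.0295
grip_force: 30.0
```

View pics/s1.png

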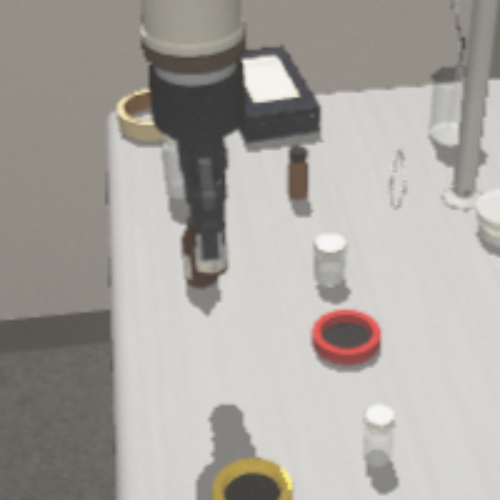

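The side crop shows the bottle held upright in the jaws at about (205,255). Carrying it to the blue holder.

```bash
python3 -m inch '[{"tx":0.005,"ty":0.01,"tz":0,"rx":0,"ry":0,"rz":0,"jaw":0.2},{"tx":0.014,"ty":0.03,"tz":0,"rx":0,"ry":0,"rz":0,"jaw":0.2},{"tx":0.028,"ty":0.06,"tz":0,"rx":0,"ry":0,"rz":0,"jaw":0.2},{"tx":0.042,"ty":0.09,"tz":0,"rx":0,"ry":0,"rz":0,"jaw":0.2},{"tx":0.056,"ty":0.12,"tz":0,"rx":0,"ry":0,"rz":0,"jaw":0.2},{"tx":0.07,"ty":0.15,"tz":0,"rx":0,"ry":0,"rz":0,"jaw":0.2},{"tx":0.084,"ty":0.18,"tz":0,"rx":0,"ry":0,"rz":0,"jaw":0.2},{"tx":0.098,"ty":0.21,"tz":0,"rx":0,"ry":0,"rz":0,"jaw":0.2},{"tx":0.112,"ty":0.24,"tz":0,"rx":0,"ry":0,"rz":0,"jaw":0.2},{"tx":0.126,"ty":0.27,"tz":0,"rx":0,"ry":0,"rz":0,"jaw":0.2},{"tx":0.135,"ty":0.29,"tz":0,"rx":0,"ry":0,"rz":0,"jaw":0.2},{"tx":0.14,"ty":0.301,"tz":0,"rx":0,"ry":0,"rz":0,"jaw":0.2},{"tx":0.14,"ty":0.301,"tz":0,"rx":0,"ry":0,"rz":0,"jaw":0.2},{"tx":0.14,"ty":0.301,"tz":0.02,"rx":0,"ry":0,"rz":0,"jaw":0.2},{"tx":0.14,"ty":0.301,"tz":0.05,"rx":0,"ry":0,"rz":0,"jaw":0.2},{"tx":0.14,"ty":0.301,"tz":0.07,"rx":0,"ry":0,"rz":0,"jaw":0.2},{"tx":0.14,"ty":0.301,"tz":0.08,"rx":0,"ry":0,"rz":0,"jaw":0.2},{"tx":0.14,"ty":0.301,"tz":0.08,"rx":0,"ry":0,"rz":0,"jaw":0.2},{"tx":0.14,"ty":0.301,"tz":0.08,"rx":0,"ry":0,"rz":0,"jaw":0.2}]'
python3 - <<'E'
from cell import r
import cv2
c=r.camera("side");cv2.imwrite("pics/s2.png",cv2.resize(c["image"][180:380,200:440,::-1],None,fx=2.5,fy=2.5))
E
```

```text
t: 6.55
tcp_pos: [0.5966, -0.291, 0.0631]
tcp_rot: [-3.142, -0.001, 0.001]
ft_force: [-0.4, 0.2, -0.1]
opening: 0.0292
grip_force: 29.9
```

View pics/s2.png

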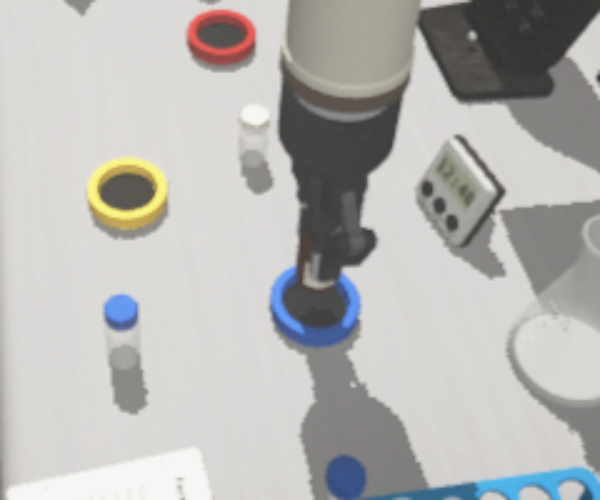

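The crop shows the bottle upright over the blue pocket (315,285). Lowering it and releasing.

```bash
python3 -m inch '[{"tx":0,"ty":0,"tz":0.01,"rx":0,"ry":0,"rz":0,"jaw":0.2},{"tx":0,"ty":0,"tz":0.02,"rx":0,"ry":0,"rz":0,"jaw":0.2},{"tx":0,"ty":0,"tz":0.027,"rx":0,"ry":0,"rz":0,"jaw":0.2},{"tx":0,"ty":0,"tz":0.031,"rx":0,"ry":0,"rz":0,"jaw":0.2},{"tx":0,"ty":0,"tz":0.034,"rx":0,"ry":0,"rz":0,"jaw":0.2},{"tx":0,"ty":0,"tz":0.034,"rx":0,"ry":0,"rz":0,"jaw":0.2},{"tx":0,"ty":0,"tz":0.034,"rx":0,"ry":0,"rz":0,"jaw":0.2}]'
python3 -m inch '[{"tx":0,"ty":0,"tz":0,"rx":0,"ry":0,"rz":0,"jaw":0.4},{"tx":0,"ty":0,"tz":0,"rx":0,"ry":0,"rz":0,"jaw":0.5},{"tx":0,"ty":0,"tz":0,"rx":0,"ry":0,"rz":0,"jaw":0.7},{"tx":0,"ty":0,"tz":0,"rx":0,"ry":0,"rz":0,"jaw":0.9},{"tx":0,"ty":0,"tz":0,"rx":0,"ry":0,"rz":0,"jaw":0.9},{"tx":0,"ty":0,"tz":-0.02,"rx":0,"ry":0,"rz":0,"jaw":0.9},{"tx":0,"ty":0,"tz":-0.05,"rx":0,"ry":0,"rz":0,"jaw":0.9},{"tx":0,"ty":0,"tz":-0.1,"rx":0,"ry":0,"rz":0,"jaw":0.9},{"tx":0,"ty":0,"tz":-0.15,"rx":0,"ry":0,"rz":0,"jaw":0.9},{"tx":0,"ty":0,"tz":-0.17,"rx":0,"ry":0,"rz":0,"jaw":0.9},{"tx":0,"ty":0,"tz":-0.17,"rx":0,"ry":0,"rz":0,"jaw":0.9}]'
python3 - <<'E'
from cell import r
import cv2
c=r.camera("side");cv2.imwrite("pics/s3.png",cv2.resize(c["image"][180:380,200:440,::-1],None,fx=2.5,fy=2.5))
E
```

```text
t: 7.3
tcp_pos: [0.5958, -0.2916, 0.0292]
tcp_rot: [3.141, 0.001, -0.0]
ft_force: [-3.7, 1.7, 8.1]
opening: 0.0299
grip_force: 30.7
t: 8.4
tcp_pos: [0.5992, -0.2924, 0.205]
tcp_rot: [3.137, -0.009, 0.0]
ft_force: [-0.2, -0.3, -0.7]
opening: 0.077
grip_force: 0.0
```

View pics/s3.png

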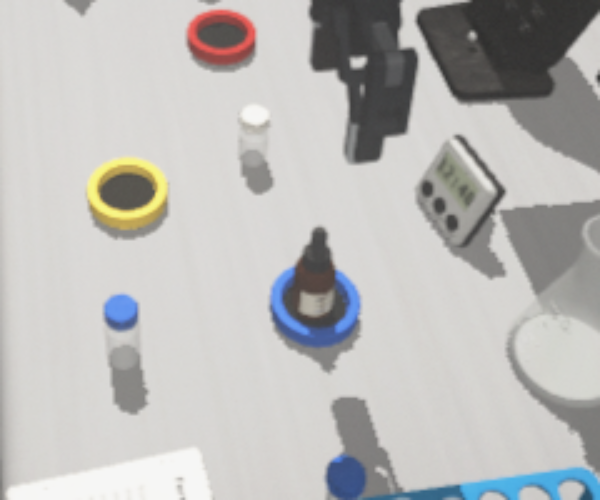

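The mid bottle stands upright in the blue holder (316,280). On to the tall bottle.

```bash
python3 -m inch '[{"tx":-0.145,"ty":-0.435,"tz":0,"rx":0,"ry":0,"rz":0,"jaw":1},{"tx":-0.145,"ty":-0.435,"tz":0,"rx":0,"ry":0,"rz":0,"jaw":1},{"tx":-0.145,"ty":-0.435,"tz":0,"rx":0,"ry":0,"rz":0,"jaw":1},{"tx":-0.145,"ty":-0.435,"tz":0,"rx":0,"ry":0,"rz":0,"jaw":1},{"tx":-0.145,"ty":-0.435,"tz":0,"rx":0,"ry":0,"rz":0,"jaw":1},{"tx":-0.145,"ty":-0.435,"tz":0,"rx":0,"ry":0,"rz":0,"jaw":1},{"tx":-0.145,"ty":-0.435,"tz":0,"rx":0,"ry":0,"rz":0,"jaw":1},{"tx":-0.145,"ty":-0.435,"tz":0,"rx":0,"ry":0,"rz":0,"jaw":1},{"tx":-0.145,"ty":-0.435,"tz":0,"rx":0,"ry":0,"rz":0,"jaw":1},{"tx":-0.145,"ty":-0.435,"tz":0,"rx":0,"ry":0,"rz":0,"jaw":1},{"tx":-0.145,"ty":-0.435,"tz":0,"rx":0,"ry":0,"rz":0,"jaw":1},{"tx":-0.145,"ty":-0.435,"tz":0,"rx":0,"ry":0,"rz":0,"jaw":1},{"tx":-0.145,"ty":-0.435,"tz":0,"rx":0,"ry":0,"rz":0,"jaw":1},{"tx":-0.145,"ty":-0.435,"tz":0,"rx":0,"ry":0,"rz":0,"jaw":1},{"tx":-0.145,"ty":-0.435,"tz":0,"rx":0,"ry":0,"rz":0,"jaw":1},{"tx":-0.145,"ty":-0.435,"tz":0,"rx":0,"ry":0,"rz":0,"jaw":1}]'
```

```text
t: 10.05
tcp_pos: [0.4514, 0.1426, 0.1982]
tcp_rot: [3.142, 0.0, -0.002]
ft_force: [-0.1, -0.2, 0.4]
opening: 0.0854
grip_force: 0.0
```

```bash
python3 -m inch '[{"tx":0,"ty":-0.001,"tz":0.05,"rx":0,"ry":0,"rz":0,"jaw":1},{"tx":0,"ty":-0.001,"tz":0.09,"rx":0,"ry":0,"rz":0,"jaw":1},{"tx":0,"ty":-0.001,"tz":0.12,"rx":0,"ry":0,"rz":0,"jaw":1},{"tx":0,"ty":-0.001,"tz":0.145,"rx":0,"ry":0,"rz":0,"jaw":1},{"tx":0,"ty":-0.001,"tz":0.162,"rx":0,"ry":0,"rz":0,"jaw":1},{"tx":0,"ty":-0.001,"tz":0.162,"rx":0,"ry":0,"rz":0,"jaw":1},{"tx":0,"ty":-0.001,"tz":0.162,"rx":0,"ry":0,"rz":0,"jaw":0.7},{"tx":0,"ty":-0.001,"tz":0.162,"rx":0,"ry":0,"rz":0,"jaw":0.55},{"tx":0,"ty":-0.001,"tz":0.162,"rx":0,"ry":0,"rz":0,"jaw":0.45},{"tx":0,"ty":-0.001,"tz":0.162,"rx":0,"ry":0,"rz":0,"jaw":0.35},{"tx":0,"ty":-0.001,"tz":0.162,"rx":0,"ry":0,"rz":0,"jaw":0.25},{"tx":0,"ty":-0.001,"tz":0.162,"rx":0,"ry":0,"rz":0,"jaw":0.25},{"tx":0,"ty":-0.001,"tz":0.162,"rx":0,"ry":0,"rz":0,"jaw":0.25},{"tx":0,"ty":-0.001,"tz":0.162,"rx":0,"ry":0,"rz":0,"jaw":0.25}]' 30
python3 -m inch '[{"tx":0,"ty":0,"tz":-0.01,"rx":0,"ry":0,"rz":0,"jaw":0.25},{"tx":0,"ty":0,"tz":-0.03,"rx":0,"ry":0,"rz":0,"jaw":0.25},{"tx":0,"ty":0,"tz":-0.06,"rx":0,"ry":0,"rz":0,"jaw":0.25},{"tx":0,"ty":0,"tz":-0.08,"rx":0,"ry":0,"rz":0,"jaw":0.25},{"tx":0,"ty":0,"tz":-0.09,"rx":0,"ry":0,"rz":0,"jaw":0.25},{"tx":0,"ty":0,"tz":-0.09,"rx":0,"ry":0,"rz":0,"jaw":0.25},{"tx":0,"ty":0,"tz":-0.09,"rx":0,"ry":0,"rz":0,"jaw":0.25}]'
python3 - <<'E'
from cell import r
import cv2
c=r.camera("side");cv2.imwrite("pics/s4.png",cv2.resize(c["image"][60:260,150:350,::-1],None,fx=2.5,fy=2.5))
E
```

```text
t: 11.45
tcp_pos: [0.4523, 0.1447, 0.0373]
tcp_rot: [-3.141, -0.002, -0.0]
ft_force: [-0.4, 0.3, 6.3]
opening: 0.0339
grip_force: 29.3
t: 12.15
tcp_pos: [0.4508, 0.1438, 0.1259]
tcp_rot: [3.141, 0.0, -0.001]
ft_force: [-0.3, -0.1, 0.1]
opening: 0.0336
grip_force: 29.9
```

View pics/s4.png

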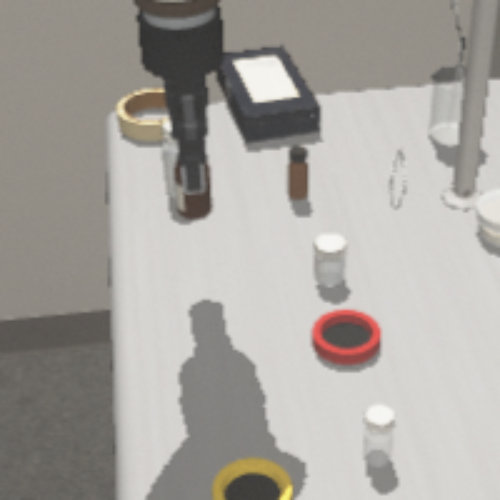

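The tall bottle is lifted and upright (190,185). Carrying it to the red holder.

```bash
python3 -m inch '[{"tx":0.01,"ty":0.009,"tz":0,"rx":0,"ry":0,"rz":0,"jaw":0.25},{"tx":0.03,"ty":0.028,"tz":0,"rx":0,"ry":0,"rz":0,"jaw":0.25},{"tx":0.055,"ty":0.051,"tz":0,"rx":0,"ry":0,"rz":0,"jaw":0.25},{"tx":0.08,"ty":0.074,"tz":0,"rx":0,"ry":0,"rz":0,"jaw":0.25},{"tx":0.105,"ty":0.097,"tz":0,"rx":0,"ry":0,"rz":0,"jaw":0.25},{"tx":0.125,"ty":0.115,"tz":0,"rx":0,"ry":0,"rz":0,"jaw":0.25},{"tx":0.133,"ty":0.123,"tz":0,"rx":0,"ry":0,"rz":0,"jaw":0.25},{"tx":0.133,"ty":0.123,"tz":0,"rx":0,"ry":0,"rz":0,"jaw":0.25},{"tx":0.133,"ty":0.123,"tz":0.02,"rx":0,"ry":0,"rz":0,"jaw":0.25},{"tx":0.133,"ty":0.123,"tz":0.04,"rx":0,"ry":0,"rz":0,"jaw":0.25},{"tx":0.133,"ty":0.123,"tz":0.05,"rx":0,"ry":0,"rz":0,"jaw":0.25},{"tx":0.133,"ty":0.123,"tz":0.055,"rx":0,"ry":0,"rz":0,"jaw":0.25},{"tx":0.133,"ty":0.123,"tz":0.055,"rx":0,"ry":0,"rz":0,"jaw":0.25}]'
python3 - <<'E'
from cell import r
import cv2
c=r.camera("side");cv2.imwrite("pics/s5.png",cv2.resize(c["image"][60:260,150:350,::-1],None,fx=2.5,fy=2.5))
E
```

```text
t: 13.5
tcp_pos: [0.5833, 0.0221, 0.0709]
tcp_rot: [-3.141, 0.001, 0.001]
ft_force: [0.3, 1.2, -0.3]
opening: 0.0337
grip_force: 29.9
```

View pics/s5.png

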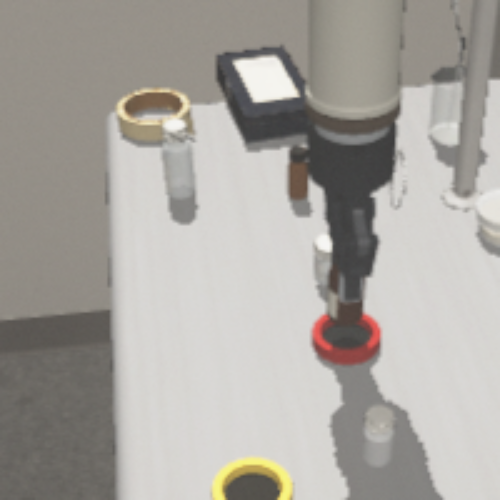

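The tall bottle is upright over the red pocket (345,315). Lowering, releasing, retreating.

```bash
python3 -m inch '[{"tx":0,"ty":0,"tz":0.01,"rx":0,"ry":0,"rz":0,"jaw":0.25},{"tx":0,"ty":0,"tz":0.018,"rx":0,"ry":0,"rz":0,"jaw":0.25},{"tx":0,"ty":0,"tz":0.023,"rx":0,"ry":0,"rz":0,"jaw":0.25},{"tx":0,"ty":0,"tz":0.027,"rx":0,"ry":0,"rz":0,"jaw":0.25},{"tx":0,"ty":0,"tz":0.028,"rx":0,"ry":0,"rz":0,"jaw":0.25},{"tx":0,"ty":0,"tz":0.028,"rx":0,"ry":0,"rz":0,"jaw":0.25},{"tx":0,"ty":0,"tz":0.028,"rx":0,"ry":0,"rz":0,"jaw":0.25}]'
python3 -m inch '[{"tx":0,"ty":0,"tz":0,"rx":0,"ry":0,"rz":0,"jaw":0.45},{"tx":0,"ty":0,"tz":0,"rx":0,"ry":0,"rz":0,"jaw":0.55},{"tx":0,"ty":0,"tz":0,"rx":0,"ry":0,"rz":0,"jaw":0.7},{"tx":0,"ty":0,"tz":0,"rx":0,"ry":0,"rz":0,"jaw":0.9},{"tx":0,"ty":0,"tz":0,"rx":0,"ry":0,"rz":0,"jaw":0.9},{"tx":0,"ty":0,"tz":-0.02,"rx":0,"ry":0,"rz":0,"jaw":0.9},{"tx":0,"ty":0,"tz":-0.05,"rx":0,"ry":0,"rz":0,"jaw":0.9},{"tx":0,"ty":0,"tz":-0.1,"rx":0,"ry":0,"rz":0,"jaw":0.9},{"tx":0,"ty":0,"tz":-0.14,"rx":0,"ry":0,"rz":0,"jaw":0.9},{"tx":0,"ty":0,"tz":-0.16,"rx":0,"ry":0,"rz":0,"jaw":0.9},{"tx":0,"ty":0,"tz":-0.16,"rx":0,"ry":0,"rz":0,"jaw":0.9},{"tx":0,"ty":0,"tz":-0.16,"rx":0,"ry":0,"rz":0,"jaw":0.9}]'
python3 - <<'E'
from cell import r
import cv2
c=r.camera("side");cv2.imwrite("pics/s6.png",cv2.resize(c["image"][60:260,150:350,::-1],None,fx=2.5,fy=2.5))
E
```

```text
t: 14.25
tcp_pos: [0.5842, 0.0212, 0.0435]
tcp_rot: [3.142, -0.0, -0.0]
ft_force: [0.1, 0.3, 2.1]
opening: 0.0339
grip_force: 29.9
t: 15.45
tcp_pos: [0.5841, 0.021, 0.2034]
tcp_rot: [3.141, -0.001, -0.0]
ft_force: [0.9, -0.5, -0.7]
opening: 0.0771
grip_force: 0.0
```

View pics/s6.png

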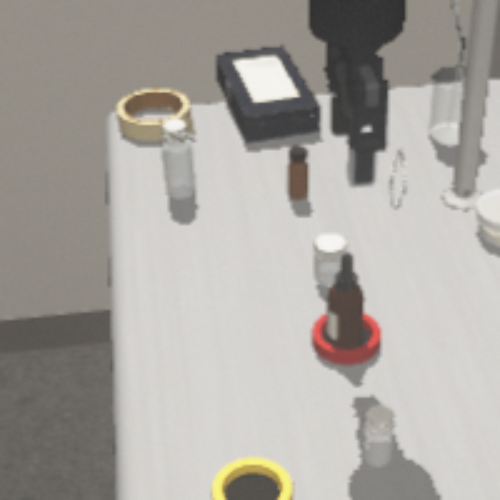

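The tall bottle stands upright in the red holder (345,310). Short bottle next.

```bash
python3 -m inch '[{"tx":-0.008,"ty":-0.267,"tz":0,"rx":0,"ry":0,"rz":0,"jaw":1},{"tx":-0.008,"ty":-0.267,"tz":0,"rx":0,"ry":0,"rz":0,"jaw":1},{"tx":-0.008,"ty":-0.267,"tz":0,"rx":0,"ry":0,"rz":0,"jaw":1},{"tx":-0.008,"ty":-0.267,"tz":0,"rx":0,"ry":0,"rz":0,"jaw":1},{"tx":-0.008,"ty":-0.267,"tz":0,"rx":0,"ry":0,"rz":0,"jaw":1},{"tx":-0.008,"ty":-0.267,"tz":0,"rx":0,"ry":0,"rz":0,"jaw":1},{"tx":-0.008,"ty":-0.267,"tz":0,"rx":0,"ry":0,"rz":0,"jaw":1},{"tx":-0.008,"ty":-0.267,"tz":0,"rx":0,"ry":0,"rz":0,"jaw":1},{"tx":-0.008,"ty":-0.267,"tz":0,"rx":0,"ry":0,"rz":0,"jaw":1},{"tx":-0.008,"ty":-0.267,"tz":0,"rx":0,"ry":0,"rz":0,"jaw":1}]'
python3 - <<'E'
from cell import r
from h import *
s=r.get_state();c=r.camera("wrist");cv2.imwrite("pics/w2.png",c["image"][:,:,::-1])
for v in range(120,220,4): print(v,wray(c,s["tcp_pos"],s["tcp_rot"],256,v,.06).round(3)) if v%20==0 else 0
E
```

```text
t: 16.5
tcp_pos: [0.5768, 0.2859, 0.2027]
tcp_rot: [3.14, 0.0, -0.003]
ft_force: [-0.8, -0.1, 0.2]
opening: 0.0856
grip_force: 0.0
120 [0.636 0.287 0.06 ]
140 [0.616 0.287 0.06 ]
160 [0.597 0.287 0.06 ]
180 [0.576 0.287 0.06 ]
200 [0.555 0.287 0.06 ]
```

View pics/w2.png

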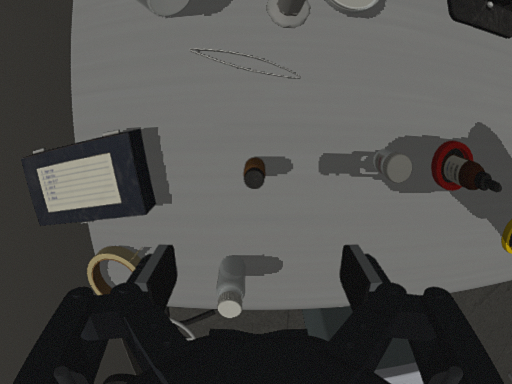

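The wrist view shows the cap centre at (254,179), which is (0.577, 0.288), right under the tool. Descending.

```bash
python3 -m inch '[{"tx":0,"ty":-0.001,"tz":0.05,"rx":0,"ry":0,"rz":0,"jaw":1},{"tx":0,"ty":-0.001,"tz":0.09,"rx":0,"ry":0,"rz":0,"jaw":1},{"tx":0,"ty":-0.001,"tz":0.13,"rx":0,"ry":0,"rz":0,"jaw":1},{"tx":0,"ty":-0.001,"tz":0.16,"rx":0,"ry":0,"rz":0,"jaw":1},{"tx":0,"ty":-0.001,"tz":0.183,"rx":0,"ry":0,"rz":0,"jaw":1},{"tx":0,"ty":-0.001,"tz":0.183,"rx":0,"ry":0,"rz":0,"jaw":1},{"tx":0,"ty":-0.001,"tz":0.183,"rx":0,"ry":0,"rz":0,"jaw":0.7},{"tx":0,"ty":-0.001,"tz":0.183,"rx":0,"ry":0,"rz":0,"jaw":0.5},{"tx":0,"ty":-0.001,"tz":0.183,"rx":0,"ry":0,"rz":0,"jaw":0.4},{"tx":0,"ty":-0.001,"tz":0.183,"rx":0,"ry":0,"rz":0,"jaw":0.3},{"tx":0,"ty":-0.001,"tz":0.183,"rx":0,"ry":0,"rz":0,"jaw":0.2},{"tx":0,"ty":-0.001,"tz":0.183,"rx":0,"ry":0,"rz":0,"jaw":0.15},{"tx":0,"ty":-0.001,"tz":0.183,"rx":0,"ry":0,"rz":0,"jaw":0.15},{"tx":0,"ty":-0.001,"tz":0.183,"rx":0,"ry":0,"rz":0,"jaw":0.15},{"tx":0,"ty":-0.001,"tz":0.183,"rx":0,"ry":0,"rz":0,"jaw":0.15}]' 30
python3 -m inch '[{"tx":0,"ty":0,"tz":-0.01,"rx":0,"ry":0,"rz":0,"jaw":0.15},{"tx":0,"ty":0,"tz":-0.03,"rx":0,"ry":0,"rz":0,"jaw":0.15},{"tx":0,"ty":0,"tz":-0.06,"rx":0,"ry":0,"rz":0,"jaw":0.15},{"tx":0,"ty":0,"tz":-0.1,"rx":0,"ry":0,"rz":0,"jaw":0.15},{"tx":0,"ty":0,"tz":-0.14,"rx":0,"ry":0,"rz":0,"jaw":0.15},{"tx":0,"ty":0,"tz":-0.16,"rx":0,"ry":0,"rz":0,"jaw":0.15},{"tx":0,"ty":0,"tz":-0.17,"rx":0,"ry":0,"rz":0,"jaw":0.15},{"tx":0,"ty":0,"tz":-0.17,"rx":0,"ry":0,"rz":0,"jaw":0.15},{"tx":0,"ty":0,"tz":-0.17,"rx":0,"ry":0,"rz":0,"jaw":0.15}]'
```

```text
t: 18.05
tcp_pos: [0.577, 0.2896, 0.0216]
tcp_rot: [-3.141, -0.002, -0.0]
ft_force: [-0.7, -1.0, 6.3]
opening: 0.0233
grip_force: 29.2
t: 18.95
tcp_pos: [0.5757, 0.2887, 0.1895]
tcp_rot: [3.141, 0.001, -0.0]
ft_force: [0.0, 0.5, -0.6]
opening: 0.0228
grip_force: 29.6
```

```bash
python3 -m inch '[{"tx":-0.002,"ty":0.01,"tz":0,"rx":0,"ry":0,"rz":0,"jaw":0.15},{"tx":-0.007,"ty":0.03,"tz":0,"rx":0,"ry":0,"rz":0,"jaw":0.15},{"tx":-0.014,"ty":0.06,"tz":0,"rx":0,"ry":0,"rz":0,"jaw":0.15},{"tx":-0.023,"ty":0.095,"tz":0,"rx":0,"ry":0,"rz":0,"jaw":0.15},{"tx":-0.031,"ty":0.13,"tz":0,"rx":0,"ry":0,"rz":0,"jaw":0.15},{"tx":-0.039,"ty":0.165,"tz":0,"rx":0,"ry":0,"rz":0,"jaw":0.15},{"tx":-0.047,"ty":0.2,"tz":0,"rx":0,"ry":0,"rz":0,"jaw":0.15},{"tx":-0.056,"ty":0.235,"tz":0,"rx":0,"ry":0,"rz":0,"jaw":0.15},{"tx":-0.064,"ty":0.27,"tz":0,"rx":0,"ry":0,"rz":0,"jaw":0.15},{"tx":-0.072,"ty":0.305,"tz":0,"rx":0,"ry":0,"rz":0,"jaw":0.15},{"tx":-0.08,"ty":0.34,"tz":0,"rx":0,"ry":0,"rz":0,"jaw":0.15},{"tx":-0.089,"ty":0.375,"tz":0,"rx":0,"ry":0,"rz":0,"jaw":0.15},{"tx":-0.097,"ty":0.41,"tz":0,"rx":0,"ry":0,"rz":0,"jaw":0.15},{"tx":-0.103,"ty":0.435,"tz":0,"rx":0,"ry":0,"rz":0,"jaw":0.15},{"tx":-0.1065,"ty":0.4505,"tz":0,"rx":0,"ry":0,"rz":0,"jaw":0.15},{"tx":-0.1065,"ty":0.4505,"tz":0.02,"rx":0,"ry":0,"rz":0,"jaw":0.15},{"tx":-0.1065,"ty":0.4505,"tz":0.06,"rx":0,"ry":0,"rz":0,"jaw":0.15},{"tx":-0.1065,"ty":0.4505,"tz":0.1,"rx":0,"ry":0,"rz":0,"jaw":0.15},{"tx":-0.1065,"ty":0.4505,"tz":0.12,"rx":0,"ry":0,"rz":0,"jaw":0.15},{"tx":-0.1065,"ty":0.4505,"tz":0.12,"rx":0,"ry":0,"rz":0,"jaw":0.15}]'
python3 - <<'E'
from cell import r
import cv2
c=r.camera("side");cv2.imwrite("pics/s7.png",cv2.resize(c["image"][120:340,150:390,::-1],None,fx=2.5,fy=2.5))
E
```

```text
t: 20.95
tcp_pos: [0.4654, -0.1604, 0.0665]
tcp_rot: [-3.138, 0.008, -0.0]
ft_force: [-0.1, 1.2, -0.5]
opening: 0.0228
grip_force: 29.6
```

View pics/s7.png

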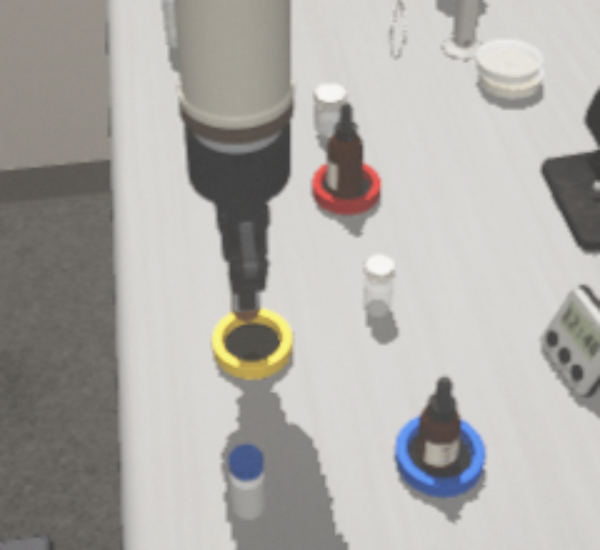

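The short bottle is over the yellow pocket (248,305). Lowering it.

```bash
python3 -m inch '[{"tx":0,"ty":0,"tz":0,"rx":0,"ry":0,"rz":0,"jaw":0.15},{"tx":0,"ty":0,"tz":0,"rx":0,"ry":0,"rz":0,"jaw":0.15},{"tx":0,"ty":0,"tz":0.015,"rx":0,"ry":0,"rz":0,"jaw":0.15},{"tx":0,"ty":0,"tz":0.028,"rx":0,"ry":0,"rz":0,"jaw":0.15},{"tx":0,"ty":0,"tz":0.036,"rx":0,"ry":0,"rz":0,"jaw":0.15},{"tx":0,"ty":0,"tz":0.04,"rx":0,"ry":0,"rz":0,"jaw":0.15},{"tx":0,"ty":0,"tz":0.042,"rx":0,"ry":0,"rz":0,"jaw":0.15},{"tx":0,"ty":0,"tz":0.042,"rx":0,"ry":0,"rz":0,"jaw":0.15},{"tx":0,"ty":0,"tz":0.042,"rx":0,"ry":0,"rz":0,"jaw":0.15}]'
```

```text
t: 21.9
tcp_pos: [0.4699, -0.1612, 0.0285]
tcp_rot: [3.142, -0.001, -0.0]
ft_force: [-0.4, 0.3, 0.3]
opening: 0.023
grip_force: 29.7
```

```bash
python3 -m inch '[{"tx":0,"ty":0,"tz":0.001,"rx":0,"ry":0,"rz":0,"jaw":0.15},{"tx":0,"ty":0,"tz":0.001,"rx":0,"ry":0,"rz":0,"jaw":0.15},{"tx":0,"ty":0,"tz":0.001,"rx":0,"ry":0,"rz":0,"jaw":0.3},{"tx":0,"ty":0,"tz":0.001,"rx":0,"ry":0,"rz":0,"jaw":0.4},{"tx":0,"ty":0,"tz":0.001,"rx":0,"ry":0,"rz":0,"jaw":0.6},{"tx":0,"ty":0,"tz":0.001,"rx":0,"ry":0,"rz":0,"jaw":0.8},{"tx":0,"ty":0,"tz":0.001,"rx":0,"ry":0,"rz":0,"jaw":0.8},{"tx":0,"ty":0,"tz":0.001,"rx":0,"ry":0,"rz":0,"jaw":0.8},{"tx":0,"ty":0,"tz":-0.02,"rx":0,"ry":0,"rz":0,"jaw":0.8},{"tx":0,"ty":0,"tz":-0.05,"rx":0,"ry":0,"rz":0,"jaw":0.8},{"tx":0,"ty":0,"tz":-0.1,"rx":0,"ry":0,"rz":0,"jaw":0.8},{"tx":0,"ty":0,"tz":-0.15,"rx":0,"ry":0,"rz":0,"jaw":0.8},{"tx":0,"ty":0,"tz":-0.18,"rx":0,"ry":0,"rz":0,"jaw":0.8},{"tx":0,"ty":0,"tz":-0.18,"rx":0,"ry":0,"rz":0,"jaw":0.8},{"tx":0,"ty":0,"tz":-0.18,"rx":0,"ry":0,"rz":0,"jaw":0.8},{"tx":0,"ty":0,"tz":-0.18,"rx":0,"ry":0,"rz":0,"jaw":0.8}]'
python3 - <<'E'
from cell import r
import cv2
c=r.camera("side");cv2.imwrite("pics/s8.png",cv2.resize(c["image"][90:340,150:390,::-1],None,fx=2.4,fy=2.4))
E
```

```text
t: 23.5
tcp_pos: [0.4685, -0.1611, 0.2071]
tcp_rot: [-3.141, 0.002, -0.0]
ft_force: [0.2, -0.1, 0.3]
opening: 0.0681
grip_force: 0.0
```

View pics/s8.png

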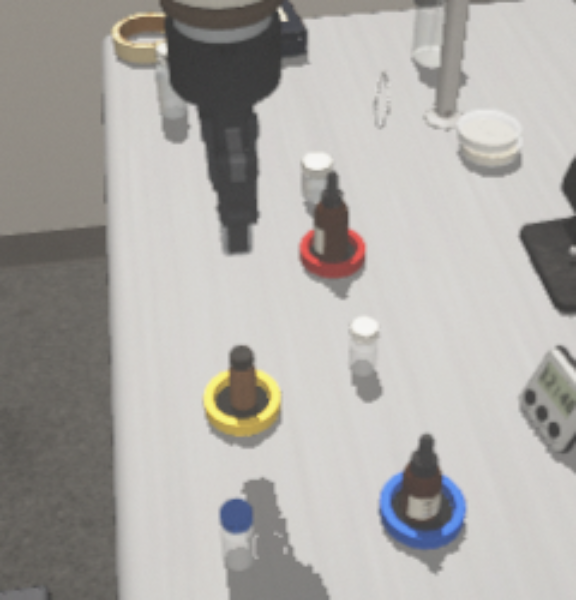

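All three bottles stand upright in their holders: tall in red (332,225), short in yellow (242,380) and mid in blue (423,485). The white containers haven't moved.

```bash
python3 -c "
from cell import r
print(r.job_done())"
```

```text
the job is handed in; nothing more can be done
None
```

The job is handed in at about 23.5 s: in the last picture the tall, middle and short brown bottles stand upright in the red, blue and yellow holders, and the white containers look undisturbed; no verdict was returned.

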